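# Find the socket that fits the clamp nut

### The job

Of the three strap clamps, the brass nut of the one nearest the robot needs tightening: try the sockets from the wooden block on it one at a time until you find the one that fits (it slides right down over the nut and turns it), and set any that does not fit back upright into a hole of the block. With the right socket fully down on the nut, turn the nut clockwise seen from above by about an eighth of a turn, and finish still gripping that socket, seated on the nut. Leave the other things on the bench where they stand.

Things in the scene. Friction and masses are not known exactly. Their poses are not given: they have to be found in the camera images.
- clamp_1: one of three like strap clamps, fixed: grey base plate 130 x 80 mm, steel strap 118 x 46 mm along its x with top at 40 mm, 45 mm washer with top at 43 mm, brass hex nut on the axis. Origin: centre of the underside, z up. The clamp to work on is the one nearest the robot (x under 0.56), the others stand at the back (x over 0.72); which is in front changes from run to run
- nut_1_top (a point): centre of the top of the brass hex nut of clamp_1: 23 mm across flats, 14 mm high, top 57 mm above the bench; a 10 mm stud stands 5 mm above it. Turns with the nut; x axis square to a flat (flats every 60 degrees), z up
- nut_1 (a joint): turn of the nut of clamp_1 in rad, 0 at the start, growing clockwise seen from above; stiff (0.2 N m), stays where it is left; free from -1.5 to 3.1
- clamp_2: one of three like strap clamps, fixed: grey base plate 130 x 80 mm, steel strap 118 x 46 mm along its x with top at 40 mm, 45 mm washer with top at 43 mm, brass hex nut on the axis. Origin: centre of the underside, z up. The clamp to work on is the one nearest the robot (x under 0.56), the others stand at the back (x over 0.72); which is in front changes from run to run
- nut_2_top (a point): centre of the top of the brass hex nut of clamp_2: 28 mm across flats, 14 mm high, top 57 mm above the bench; a 10 mm stud stands 5 mm above it. Turns with the nut; x axis square to a flat (flats every 60 degrees), z up
- nut_2 (a joint): turn of the nut of clamp_2 in rad, 0 at the start, growing clockwise seen from above; stiff (0.2 N m), stays where it is left; free from -1.5 to 3.1
- clamp_3: one of three like strap clamps, fixed: grey base plate 130 x 80 mm, steel strap 118 x 46 mm along its x with top at 40 mm, 45 mm washer with top at 43 mm, brass hex nut on the axis. Origin: centre of the underside, z up. The clamp to work on is the one nearest the robot (x under 0.56), the others stand at the back (x over 0.72); which is in front changes from run to run
- nut_3_top (a point): centre of the top of the brass hex nut of clamp_3: 18 mm across flats, 14 mm high, top 57 mm above the bench; a 10 mm stud stands 5 mm above it. Turns with the nut; x axis square to a flat (flats every 60 degrees), z up
- nut_3 (a joint): turn of the nut of clamp_3 in rad, 0 at the start, growing clockwise seen from above; stiff (0.2 N m), stays where it is left; free from -1.5 to 3.1
- socket_p_mid (a point): on the axis of a steel socket, 35 mm above its underside; z up. Three sockets alike outside, 70 mm high, stand opening down in the block. Round skirt 40 mm wide, 28 mm high, hex opening 23 mm deep below; dark hex shank 26 mm across flats from 32 to 70 mm up, gripped across two flats. x axis: square to a flat of both shank and opening (lined up; repeats every 60 degrees)
- socket_p: the same socket, 0.2 kg, origin at its underside. Openings are 19.2, 24.2, 29.2 mm across flats, one each; which is which is not told. Fitting: 1.2 mm wider than the nut, slides down till its rim meets the washer (mid point 21 mm above the nut's top). Too small: stops on the nut's top, 11 mm or more higher. Too large: goes down but turns without the nut
- socket_q_mid (a point): on the axis of a steel socket, 35 mm above its underside; z up. Three sockets alike outside, 70 mm high, stand opening down in the block. Round skirt 40 mm wide, 28 mm high, hex opening 23 mm deep below; dark hex shank 26 mm across flats from 32 to 70 mm up, gripped across two flats. x axis: square to a flat of both shank and opening (lined up; repeats every 60 degrees)
- socket_q: the same socket, 0.2 kg, origin at its underside. Openings are 19.2, 24.2, 29.2 mm across flats, one each; which is which is not told. Fitting: 1.2 mm wider than the nut, slides down till its rim meets the washer (mid point 21 mm above the nut's top). Too small: stops on the nut's top, 11 mm or more higher. Too large: goes down but turns without the nut
- socket_r_mid (a point): on the axis of a steel socket, 35 mm above its underside; z up. Three sockets alike outside, 70 mm high, stand opening down in the block. Round skirt 40 mm wide, 28 mm high, hex opening 23 mm deep below; dark hex shank 26 mm across flats from 32 to 70 mm up, gripped across two flats. x axis: square to a flat of both shank and opening (lined up; repeats every 60 degrees)
- socket_r: the same socket, 0.2 kg, origin at its underside. Openings are 19.2, 24.2, 29.2 mm across flats, one each; which is which is not told. Fitting: 1.2 mm wider than the nut, slides down till its rim meets the washer (mid point 21 mm above the nut's top). Too small: stops on the nut's top, 11 mm or more higher. Too large: goes down but turns without the nut
- socket_block: light wooden block with three blind round holes for sockets, 64 x 226 x 30 mm, fixed; origin: centre of the underside, y along the row of holes, z up
- socket_block_hole0 (a point): mouth centre of a hole of the socket block, 30 mm above the bench: 44 mm wide, 22 mm deep, holes 80 mm apart; a socket standing in it has its underside 8 mm above the bench
- socket_block_hole1 (a point): mouth centre of a hole of the socket block, 30 mm above the bench: 44 mm wide, 22 mm deep, holes 80 mm apart; a socket standing in it has its underside 8 mm above the bench
- socket_block_hole2 (a point): mouth centre of a hole of the socket block, 30 mm above the bench: 44 mm wide, 22 mm deep, holes 80 mm apart; a socket standing in it has its underside 8 mm above the bench
- red_cup: red plastic cup, 71 mm wide, 50 mm high; a bystander, to be left where it stands; origin: centre of the underside
- tea_cup: white tea cup, 77 mm wide, 57 mm high; a bystander, to be left where it stands; origin: centre of the underside
- grit_bottle: small jar with a green cap, 53 mm wide, 96 mm high; a bystander, to be left where it stands; origin: centre of the underside
- turned_dolly: brown turned wooden dolly, 74 mm wide, 96 mm high; a bystander, to be left where it stands; origin: centre of the underside
- wood_block: dark wooden block 41 x 70 x 24 mm; a bystander, to be left where it stands; origin: centre of the underside

How it is judged (in metres and radians):
On the way:
1. the fitting socket is fully down on the front clamp's nut, before the nut has been turned (under 0.35 rad) (((world x of nut_1_top below 0.64 m and horizontal distance between socket_r_mid and nut_1_top below 0.004 m and z of socket_r_mid in the frame of nut_1_top between 0.015 and 0.0245 m and angle between socket_r_mid's own z axis and vertical below 0.08 rad and value of joint nut_1 below 0.35 rad) or (world x of nut_2_top below 0.64 m and horizontal distance between socket_p_mid and nut_2_top below 0.004 m and z of socket_p_mid in the frame of nut_2_top between 0.015 and 0.0245 m and angle between socket_p_mid's own z axis and vertical below 0.08 rad and value of joint nut_2 below 0.35 rad) or (world x of nut_3_top below 0.64 m and horizontal distance between socket_q_mid and nut_3_top below 0.004 m and z of socket_q_mid in the frame of nut_3_top between 0.015 and 0.0245 m and angle between socket_q_mid's own z axis and vertical below 0.08 rad and value of joint nut_3 below 0.35 rad))), for 0.1 s.
At the end, for the whole second after the job is handed in: fitting socket down on the front nut (rim within 3.5 mm of the washer, axis within 4 mm, tilt under 0.08 rad), nut turned clockwise 0.4 to 1.4 rad, fingers gripping the socket (over 2 N), the other two sockets upright at rest in block holes (within 8 mm of centre) (((world x of nut_1_top below 0.64 m and horizontal distance between socket_r_mid and nut_1_top below 0.004 m and z of socket_r_mid in the frame of nut_1_top between 0.015 and 0.0245 m and angle between socket_r_mid's own z axis and vertical below 0.08 rad and value of joint nut_1 between 0.4 and 1.4 rad and contact force between the fingers and socket_r above 2 N and (horizontal distance between socket_p_mid and socket_block_hole0 below 0.008 m or horizontal distance between socket_p_mid and socket_block_hole1 below 0.008 m or horizontal distance between socket_p_mid and socket_block_hole2 below 0.008 m) and height (world z) of each of socket_p_mid, socket_q_mid below 0.05 m and angle between each of socket_p_mid, socket_q_mid's own z axis and vertical below 0.1 rad and linear speed of each of socket_p, socket_q below 0.02 m/s and (horizontal distance between socket_q_mid and socket_block_hole0 below 0.008 m or horizontal distance between socket_q_mid and socket_block_hole1 below 0.008 m or horizontal distance between socket_q_mid and socket_block_hole2 below 0.008 m)) or (world x of nut_2_top below 0.64 m and horizontal distance between socket_p_mid and nut_2_top below 0.004 m and z of socket_p_mid in the frame of nut_2_top between 0.015 and 0.0245 m and angle between socket_p_mid's own z axis and vertical below 0.08 rad and value of joint nut_2 between 0.4 and 1.4 rad and contact force between the fingers and socket_p above 2 N and (horizontal distance between socket_q_mid and socket_block_hole0 below 0.008 m or horizontal distance between socket_q_mid and socket_block_hole1 below 0.008 m or horizontal distance between socket_q_mid and socket_block_hole2 below 0.008 m) and height (world z) of each of socket_q_mid, socket_r_mid below 0.05 m and angle between each of socket_q_mid, socket_r_mid's own z axis and vertical below 0.1 rad and linear speed of each of socket_q, socket_r below 0.02 m/s and (horizontal distance between socket_r_mid and socket_block_hole0 below 0.008 m or horizontal distance between socket_r_mid and socket_block_hole1 below 0.008 m or horizontal distance between socket_r_mid and socket_block_hole2 below 0.008 m)) or (world x of nut_3_top below 0.64 m and horizontal distance between socket_q_mid and nut_3_top below 0.004 m and z of socket_q_mid in the frame of nut_3_top between 0.015 and 0.0245 m and angle between socket_q_mid's own z axis and vertical below 0.08 rad and value of joint nut_3 between 0.4 and 1.4 rad and contact force between the fingers and socket_q above 2 N and (horizontal distance between socket_p_mid and socket_block_hole0 below 0.008 m or horizontal distance between socket_p_mid and socket_block_hole1 below 0.008 m or horizontal distance between socket_p_mid and socket_block_hole2 below 0.008 m) and height (world z) of each of socket_p_mid, socket_r_mid below 0.05 m and angle between each of socket_p_mid, socket_r_mid's own z axis and vertical below 0.1 rad and linear speed of each of socket_p, socket_r below 0.02 m/s and (horizontal distance between socket_r_mid and socket_block_hole0 below 0.008 m or horizontal distance between socket_r_mid and socket_block_hole1 below 0.008 m or horizontal distance between socket_r_mid and socket_block_hole2 below 0.008 m)))); the arm keeps its last pose, push and grip.
It fails at once if a bystander is pushed more than 30 mm from its place (distance of any of red_cup, tea_cup, grit_bottle, turned_dolly, wood_block from where it was at the start of the episode above 0.03 m).
It also fails if it takes over 72 s, if anything falls off the work surface, if the arm or the gripper's body presses on something with over 40 N, if the wrist force passes 120 N, or if a joint passes its speed limit or range.

### The arm

A 7-joint arm with a two-finger parallel gripper is mounted at the origin on a cart in front of the work surface, level with it; the furniture and walls round the work are solid. World frame = base frame: x ahead of the robot, y to its left, z up, the work surface at z = 0. Lengths are in mm, angles in rad, forces in N, time in s.
With the tool pointing down it reaches from about 400 to 850 mm from the base axis. Payload 6.9 kg.
Tool frame: the origin (TCP) lies on the centre line of the jaws, within the pads' length; the fingertips stand 14 mm ahead of it and the grasp point (between the pads) lies 5 mm behind it (ctrl.finger_overhang is the distance from the TCP to the fingertips, in mm); x points along the fingers, y is the direction in which the jaws open and shut, and the axes are right-handed (so a half turn about x gives the same grasp; the last joint's range is limited). The gripper opens to 85 mm and grips with 20 to 120 N. Pads are 22 mm wide; open, the fingers measure 114 mm over their backs; the gripper's body (76 mm by 85 mm) begins 54 mm behind the grasp point. The pads swing forward as they close: fully open they stand 13 mm farther back than shut.
Start: joints at [1.321, 0.507, -0.238, 1.5, 0.126, 1.149, -0.155], TCP at [217.097, -586.072, 245.275] pointing down, gripper open.
Joint ranges: [-3.08, 3.08], [-0.24, 2.05], [-1.43, 1.35], [0, 2.5], [-1.52, 4.66], [0.17, 1.96], [-2.89, 2.89]. Speed limits (rad/s): [2.39, 2.39, 3.14, 3.14, 3.14, 3.14, 3.14].

### API

Orientations are given as a unit quaternion [x, y, z, w].
In Python, from rig import ctrl gives the robot as it stands. The module is installed in compiled form; this text tells all that it offers.
- The arm moves only by the tool play_rows, never from a script. Its argument "commands" is a list that holds one entry, the list of rows, each a list of 7 numbers: the shift along the tool's x, y, z in cm, then the turn, a rotation vector about the tool's x, y, z in rad, then the opening, from -1 (shut) to 1 (fully open), so that 0 is half open. A call has 1 to 8 rows; each row shifts and turns the commanded pose from where the row before left it, along the tool's axes as they then stand; what a row does not reach is not made up. A row lasts 1/12 s, in which the tool goes at most 41.7 mm and 7.16 degrees, less where a joint would pass 70% of its speed; a pose out of reach is approached as far as the arm can. A call with a gripper value outside its range is refused whole. The fingers move at their own pace and stop on an object; the grip force is fixed at half the most. Time passes only in rows, so rows that do not move let the fingers close. It gives the time, the measured TCP pose, the force and the opening at its end, in the units of the state.
- ctrl.get_obs(): the state, without advancing time (a new reading comes with each control period).
- ctrl.read_camera(name): name is "scene" or "top" or "wrist"; returns a dict with "img" (480x640x3 uint8, blue, green, red), "range_z" (480x640 float32, mm along the optical axis (not along the pixel's ray), 0 where there is no reading), "vertical_fov" (degrees; the focal length in pixels is half the picture's height over the tangent of half this angle, whatever the lens; pixels are square), "cx", "cy" (the principal point, pixels), "rvec" (rotation vector, rad) and "tvec" (3), from world to camera coordinates, as OpenCV has them. Camera axes: x right, y down, z forward; pixel columns grow to the right and rows downward; lengths in mm; the calibration is good to about 2 mm. The wrist camera is an equidistant fisheye: a pixel r from the principal point sees the ray r / f radians off the axis. A picture is of the moment at which its call begins.
- ctrl.sign_off(): hands the job in, once; it reports no verdict.
Trained networks look in a picture, given as the dict that the camera call returned (one of the last four; its "shot" number tells which), for a name from the list of things; names that differ only in an ending like _2 or _b are one class to them, and where a whole thing is asked for, a point or a joint stands for the part that bears it (a point fixed in the world has none). Each returns a list of dicts, best first, with "p" (0 to 1); they miss things now and then, are a little off and sometimes report something else, mostly with a low value. They report only what shows in the picture. A call takes as long as a camera call.
- ctrl.look_for(picture, query): "position" ([x, y, z] in mm, in world coordinates, good to about 4 mm: the middle of the surface that is visible of it).
- ctrl.landmark_of(picture, query): "position" ([x, y, z] in mm, in world coordinates, good to about 4 mm: a listed point, or the origin of a listed thing).
The state is a dict: "time_s": time; "q": joint angles; "qd": joint speeds; "joint_torque": joint torques, N m; "tcp_pos": TCP position; "tcp_rot": TCP orientation; "ft_force": force on the tool from outside, world axes, zero at the start; "wrist_torque": the same for the moment, N m; "width": opening from 0.0 (shut) to 1.0 (fully open).
Only numpy, scipy, OpenCV 4.12 (cv2) and the standard library are available. Lean on these libraries where they do the work, as an engineer would, in place of code of your own. Each camera call takes 0.05 s, during which the arm holds its last target. There are 200 camera calls.

## Working session

There is one attempt and no reset: what is moved stays moved. The work goes in short steps, Python scripts to look and compute and a tool call to move; the robot and the scene stay as the last step left them, time stands still between calls to the robot, and variables do not carry over. Pictures are saved under pics/ and viewed, about 8 in all and at most 12, crops included, and the job is handed in when it is done.

Besides the shell and the picture viewer there is one more tool, called after "Call:" in YAML: its name, and indented under it one key for each argument. play_rows: Moves the arm, as the interface text tells. Its arguments: {"type":"object","properties":{"commands":{"type":"array","items":{"type":"array","items":{"type":"array","items":{"type":"number"}}}}},"required":["commands"]}

```bash
mkdir -p pics
cat > h.py <<'E'
import numpy as np, cv2
from scipy.spatial.transform import Rotation as R
from rig import ctrl
def pts(c):
    f=240/np.tan(np.radians(c["vertical_fov"])/2)
    v,u=np.mgrid[0:480,0:640]; z=c["range_z"]
    P=np.stack([(u-c["cx"])/f*z,(v-c["cy"])/f*z,z],-1)
    M=R.from_rotvec(np.ravel(c["rvec"])).as_matrix()
    return (P-np.ravel(c["tvec"]))@M
def st():
    o=ctrl.get_obs(); r=R.from_quat(o["tcp_rot"]).as_matrix()
    print("t",o["time_s"],"tcp",np.round(o["tcp_pos"],1),"F",np.round(o["ft_force"],1),"T",np.round(o["wrist_torque"],2),"w",round(o["width"],3)); print(np.round(r,3).tolist(),np.round(o["q"],2)); return o,r
E
python3 - <<'E'
from h import *
st()
for n in ["scene","top"]:
    c=ctrl.read_camera(n); cv2.imwrite(f"pics/{n}0.png",c["img"]); np.savez(f"{n}0.npz",**{k:v for k,v in c.items()})
    print(n,c["vertical_fov"],np.ravel(c["tvec"]))
    for q in ["clamp_1","nut_1_top","socket_p_mid","socket_block_hole0","socket_block","red_cup","tea_cup","grit_bottle","turned_dolly","wood_block"]:
        print(q,[(np.round(d["position"]).tolist(),round(d["p"],2)) for d in ctrl.landmark_of(c,q)[:5]])
E
```

```text
t 0.0 tcp [ 216.9 -585.6  244.4] F [0.6 0.  0.7] T [ 0.01 -0.   -0.02] w 1.001
[[-0.001, 0.347, -0.938], [0.002, -0.938, -0.347], [-1.0, -0.002, 0.0]] [ 1.32  0.51 -0.24  1.5   0.13  1.15 -0.15]
scene 47.03624005580162 [-451.89644043  317.24572825 1079.53836184]
clamp_1 [([535.0, 134.0, 0.0], 0.94)]
nut_1_top []
socket_p_mid [([472.0, -169.0, 38.0], 0.81)]
socket_block_hole0 [([454.0, -245.0, 27.0], 0.7), ([470.0, -171.0, 26.0], 0.63), ([446.0, -328.0, 26.0], 0.62)]
socket_block [([457.0, -251.0, 4.0], 0.58)]
red_cup []
tea_cup [([472.0, -168.0, 38.0], 0.56), ([458.0, -252.0, 3.0], 0.48)]
grit_bottle [([647.0, -140.0, 2.0], 0.63)]
turned_dolly []
wood_block []
top 52.40642252032988 [ -78.18528052  602.26820079 1305.63510774]
clamp_1 [([536.0, 132.0, 2.0], 0.82), ([746.0, 11.0, -0.0], 0.75), ([747.0, 204.0, 2.0], 0.6), ([454.0, -248.0, 30.0], 0.49)]
nut_1_top [([745.0, 10.0, 56.0], 0.37)]
socket_p_mid [([475.0, -175.0, 41.0], 0.53), ([645.0, -139.0, 0.0], 0.28), ([453.0, -251.0, 10.0], 0.22)]
socket_block_hole0 [([458.0, -247.0, 30.0], 0.79), ([439.0, -330.0, 29.0], 0.63), ([471.0, -173.0, 30.0], 0.58), ([748.0, 202.0, 1.0], 0.54)]
socket_block [([456.0, -247.0, 2.0], 0.82), ([745.0, 15.0, 1.0], 0.48), ([533.0, 133.0, 57.0], 0.48)]
red_cup [([616.0, 332.0, 0.0], 0.83), ([534.0, 134.0, 4.0], 0.34)]
tea_cup [([726.0, -276.0, 2.0], 0.73)]
grit_bottle [([649.0, -134.0, -0.0], 0.98)]
turned_dolly [([501.0, -455.0, 1.0], 0.82), ([744.0, 16.0, 52.0], 0.22), ([448.0, -325.0, 44.0], 0.22)]
wood_block [([682.0, -421.0, 3.0], 0.54), ([648.0, -137.0, 2.0], 0.22), ([471.0, -170.0, 30.0], 0.17)]
```

```bash
python3 -c "
import cv2,numpy as np
a=cv2.imread('pics/scene0.png');b=cv2.imread('pics/top0.png')
cv2.imwrite('pics/both.png',cv2.resize(np.vstack([a,b]),(400*1,600)) if 0 else b)"
```

```text
(no output)
```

View pics/top0.png

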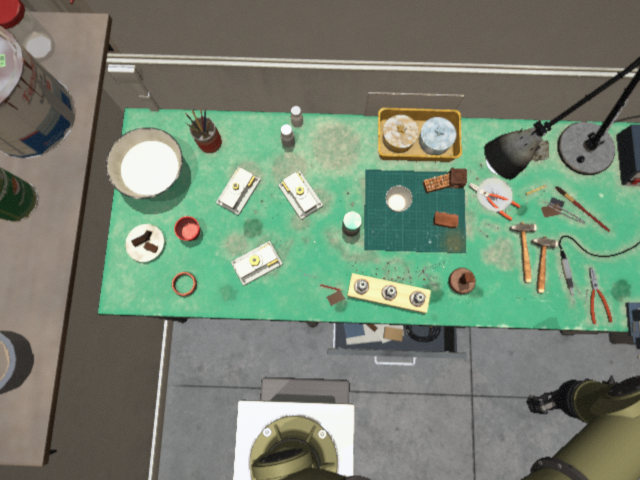

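View pics/scene0.png

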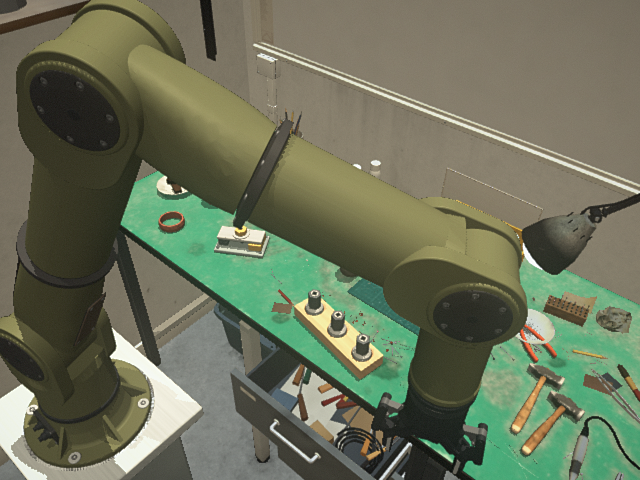

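The top view shows the front clamp at pixel (257,262) and the sockets at (362,285), (390,293) and (417,298). The dolly is at (462,281) and the grit jar at (351,223). In the scene view the sockets stand at (315,300), (338,322) and (362,347), with nothing standing over them. I'll move above the block.

Call:
play_rows:
  commands:
    - [[-0.3,-1.9,-2.95,0,0,0,1],[-0.3,-1.9,-2.95,0,0,0,1],[-0.3,-1.9,-2.95,0,0,0,1],[-0.3,-1.9,-2.95,0,0,0,1],[-0.3,-1.9,-2.95,0,0,0,1],[-0.3,-1.9,-2.95,0,0,0,1],[-0.3,-1.9,-2.95,0,0,0,1],[-0.3,-1.9,-2.95,0,0,0,1]]

```text
time_s: 1.77
tcp_pos: [386.4, -360.1, 269.7]
tcp_rot: [0.696, 0.125, -0.696, 0.125]
ft_force: [0.3, 0.1, 0.3]
width: 1.001
```

Call:
play_rows:
  commands:
    - [[0,-1.9,-2.95,0,0,0,1],[0,-1.9,-2.95,0,0,0,1],[0,-1.9,-2.95,0,0,0,1],[0,-1.9,-2.95,0,0,0,1],[0,0,0,0,0,0,1],[0,0,0,0,0,0,1]]

```text
time_s: 2.27
tcp_pos: [471.2, -247.0, 269.5]
tcp_rot: [0.696, 0.127, -0.695, 0.126]
ft_force: [-0.3, -1.3, 0.2]
width: 1.001
```

Run:
```python
from h import *
st()
c=ctrl.read_camera("wrist"); cv2.imwrite("pics/w1.png",c["img"])
M=R.from_rotvec(np.ravel(c["rvec"])).as_matrix(); print("cam",-M.T@np.ravel(c["tvec"]),M.tolist(),c["vertical_fov"],c["cx"],c["cy"])
for q in ["socket_p_mid","socket_block_hole0"]:
        print(q,[(np.round(d["position"],1).tolist(),round(d["p"],2)) for d in ctrl.landmark_of(c,q)[:5]])
c=ctrl.read_camera("top"); 
P=pts(c)
m=(P[...,2]>72)&(P[...,2]<85)&(abs(P[...,0]-460)<60)&(abs(P[...,1]+250)<120)
n,l,s,ce=cv2.connectedComponentsWithStats(m.astype(np.uint8))
for i in range(1,n): print(s[i,4],P[l==i].mean(0))
```

```text
t 2.2667 tcp [ 471.2 -247.   269.5] F [-0.3 -1.3  0.2] T [-0.06  0.03 -0.02] w 1.001
[[0.001, 0.352, -0.936], [0.001, -0.936, -0.352], [-1.0, -0.0, -0.001]] [ 0.69  0.35 -0.35  1.7   0.13  1.11 -0.92]
cam [ 537.57602043 -222.91965994  398.95253622] [[0.3520556288260114, -0.9359790620336748, 0.00017218154432185884], [-0.8998233890047282, -0.3384055235343847, 0.2753172174809718], [-0.257632883793912, -0.09708190910762704, -0.9613534210227013]] 65.70646984690485 324.6439933500799 241.88559566279287
socket_p_mid [([469.2, -168.7, 43.6], 0.97)]
socket_block_hole0 []
74 [ 471.98233279 -170.56379722   78.21080928]
79 [ 457.57883268 -248.43714748   77.46124001]
```

View pics/w1.png

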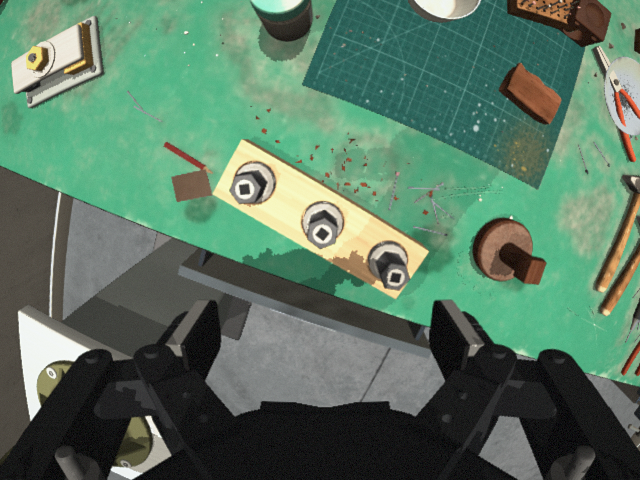

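The wrist view shows the sockets at (253,183), (322,224) and (390,265), and the front clamp's nut at (37,57). I'll rectify this view to measure the hex yaws.

```bash
cat >> h.py <<'E'
def proj(c,W):
    M=R.from_rotvec(np.ravel(c["rvec"])).as_matrix(); p=W@M.T+np.ravel(c["tvec"])
    f=240/np.tan(np.radians(c["vertical_fov"])/2)
    h=np.hypot(p[...,0],p[...,1]); k=f*np.arctan2(h,p[...,2])/np.maximum(h,1e-9)
    return c["cx"]+k*p[...,0],c["cy"]+k*p[...,1]
def ortho(c,x,y,z,half=30,s=5):
    # up = +x world, left = +y world
    n=int(2*half*s); i,j=np.mgrid[0:n,0:n]
    W=np.stack([x+half-i/s,y+half-j/s,np.full(i.shape,float(z))],-1)
    u,v=proj(c,W); return cv2.remap(c["img"],u.astype(np.float32),v.astype(np.float32),cv2.INTER_CUBIC)
E
python3 - <<'E'
from h import *
c=ctrl.read_camera("wrist")
L=[ortho(c,*p,half=26,s=7.3) for p in [(472,-171,78),(457,-249,78),(442,-327,78),(535,133,57)]]
g=[cv2.resize(a,(380,380)) for a in L]
for a in g: cv2.line(a,(190,185),(190,195),(0,0,255),1); cv2.line(a,(185,190),(195,190),(0,0,255),1)
im=np.vstack([np.hstack(g[:2]),np.hstack(g[2:])]); cv2.imwrite("pics/o1.png",cv2.resize(im,(600,600)))
E
```

```text
(no output)
```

View pics/o1.png

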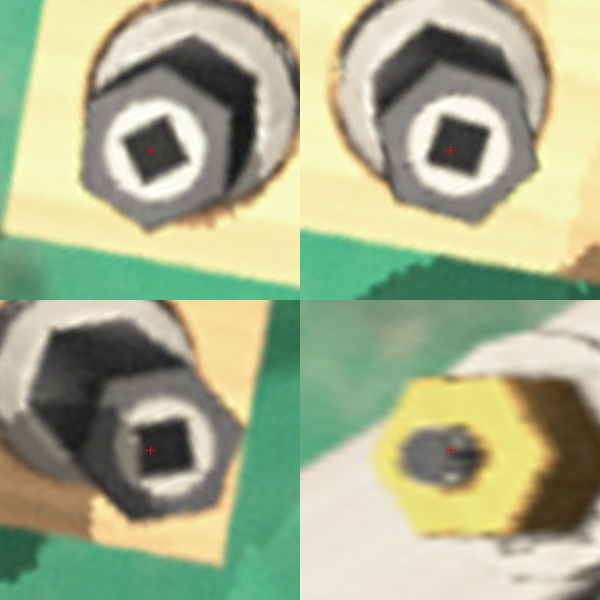

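The nut measures about 27.6 mm across flats, so it is the 28 mm one and needs the 29.2 mm socket. Its flats are roughly square to world x. Socket 1 has flat normals near 28° (mod 60), and I'll take a closer look above it.

Call:
play_rows:
  commands:
    - [[0,-3.5,-1.4,0,0,0,1],[0,-3.5,-1.3,0,0,0,1],[2.0,0,0,-0.125,0,0,1],[2.0,0,0,-0.125,0,0,1],[2.0,0,0,-0.125,0,0,1],[2.0,0,0,-0.125,0,0,1],[2.0,0,0,-0.125,0,0,1],[0,0,0,0,0,0,0.6]]

```text
time_s: 3.18
tcp_pos: [468.4, -175.1, 166.2]
tcp_rot: [-0.622, -0.335, 0.625, -0.332]
ft_force: [-0.8, 0.2, -0.2]
width: 0.885
```

Run:
```python
from h import *
st()
c=ctrl.read_camera("wrist")
a=ortho(c,472,-172,78,half=26,s=7); b=cv2.resize(c["img"],(485,364))
cv2.line(a,(177,182),(187,182),(0,0,255),1);cv2.line(a,(182,177),(182,187),(0,0,255),1)
cv2.imwrite("pics/o2.png",np.hstack([a,b[:]]) if a.shape[0]==364 else a)
```

```text
t 3.1833 tcp [ 468.4 -175.1  166.2] F [-0.8  0.2 -0.2] T [0.08 0.01 0.03] w 0.885
[[-0.005, 0.832, -0.554], [0.002, -0.554, -0.832], [-1.0, -0.006, 0.001]] [ 0.66  0.43 -0.49  1.93  0.27  0.85 -0.57]
```

View pics/o2.png

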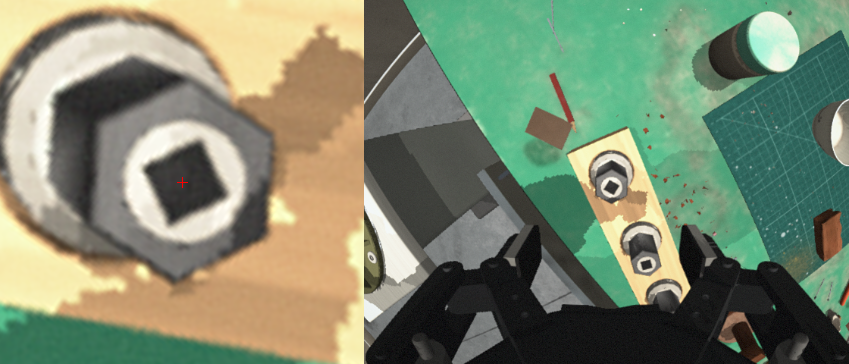

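Socket 1's hex centre measures (472,-172) with a flat normal at about 147.7°. The tool's y axis is at 146.3°, which is close enough. I'll descend and grip it.

Call:
play_rows:
  commands:
    - [[0,0.13,-0.46,-0.02,0,0,0.5],[3.0,0,0,0,0,0,0.5],[3.0,0,0,0,0,0,0.5],[2.5,0,0,0,0,0,0.5],[2.4,0,0,0,0,0,0.5],[0,0,0,0,0,0,0.5],[0,0,0,0,0,0,-1],[0,0,0,0,0,0,-1]]

```text
time_s: 3.9
tcp_pos: [475.9, -171.4, 62.1]
tcp_rot: [0.621, 0.338, -0.62, 0.339]
ft_force: [-0.4, -0.3, -0.3]
width: 0.478
```

Call:
play_rows:
  commands:
    - [[0,0,0,0,0,0,-1],[0,0,0,0,0,0,-1],[0,0,0,0,0,0,-1],[0,0,0,0,0,0,-1],[0,0,0,0,0,0,-1],[0,0,0,0,0,0,-1]]

```text
time_s: 4.4
tcp_pos: [475.3, -171.2, 62.0]
tcp_rot: [0.621, 0.338, -0.62, 0.34]
ft_force: [-0.8, 1.9, 7.0]
width: 0.292
```

```bash
python3 -c "
from h import *
st()"
```

```text
t 4.4 tcp [ 475.3 -171.2   62. ] F [-0.8  1.9  7. ] T [0.23 0.4  0.04] w 0.292
[[0.002, 0.841, -0.541], [-0.001, -0.541, -0.841], [-1.0, 0.003, -0.001]] [ 0.57  0.58 -0.41  2.04  0.4   0.6  -0.68]
```

The TCP settled at (475.3,-171.2,62), about 2.5 mm off along tool z, because I read the pose before the arm had settled. I'll open, correct and regrip.

Call:
play_rows:
  commands:
    - [[0,0,0,0,0,0,0.3],[0,0,0,0,0,0,0.3],[0,0,0,0,0,0,0.3],[0.4,-0.1,0.25,0,0,0,0.3],[0,0,0,0,0,0,0.3],[0,0,0,0,0,0,0.3],[0,0,0,0,0,0,0.3],[0,0,0,0,0,0,-1]]

```text
time_s: 5.07
tcp_pos: [472.3, -172.7, 56.2]
tcp_rot: [-0.621, -0.339, 0.621, -0.339]
ft_force: [0.1, -0.0, 0.3]
width: 0.529
```

```bash
python3 -c "
from h import *
st()"
```

```text
t 5.0667 tcp [ 472.3 -172.7   56.2] F [ 0.1 -0.   0.3] T [-0.06  0.01  0.04] w 0.529
[[-0.0, 0.841, -0.541], [0.0, -0.541, -0.841], [-1.0, -0.0, -0.0]] [ 0.57  0.59 -0.4   2.04  0.4   0.58 -0.68]
```

Call:
play_rows:
  commands:
    - [[0,0,0,0,0,0,-1],[0,0,0,0,0,0,-1],[0,0,0,0,0,0,-1],[0,0,0,0,0,0,-1],[0,0,0,0,0,0,-1],[-1.5,0,0,0,0,0,-1],[-3,0,0,0,0,0,-1],[-3,0,0,0,0,0,-1]]

```text
time_s: 5.73
tcp_pos: [471.0, -172.2, 131.0]
tcp_rot: [-0.62, -0.34, 0.621, -0.338]
ft_force: [0.6, -1.1, -2.0]
width: 0.293
```

Call:
play_rows:
  commands:
    - [[-3,0,0,0,0,0,-1],[0,0,0,0,0,0,-1],[0,0,0,0,0,0,-1],[0,0,0,0,0,0,-1]]

```text
time_s: 6.07
tcp_pos: [471.5, -172.8, 160.5]
tcp_rot: [-0.62, -0.339, 0.621, -0.339]
ft_force: [-0.4, -0.9, -2.0]
width: 0.294
```

```bash
python3 -c "
from h import *
st()"
```

```text
t 6.0667 tcp [ 471.5 -172.8  160.5] F [-0.4 -0.9 -2. ] T [ 0.02  0.08 -0.  ] w 0.294
[[-0.001, 0.841, -0.541], [0.0, -0.541, -0.841], [-1.0, -0.001, 0.001]] [ 0.65  0.44 -0.5   1.94  0.28  0.83 -0.57]
```

Call:
play_rows:
  commands:
    - [[0,-1.06,-3.09,0,0,0,-1],[0,-1.06,-3.09,0,0,0,-1],[0,-1.06,-3.09,0,0,0,-1],[0,-1.06,-3.09,0,0,0,-1],[0,-1.06,-3.09,0,0,0,-1],[0,-1.06,-3.09,0,0,0,-1],[0,-1.06,-3.09,0,0,0,-1],[0,-1.06,-3.09,0,0,0,-1]]

```text
time_s: 6.73
tcp_pos: [533.6, 82.3, 159.2]
tcp_rot: [-0.619, -0.339, 0.622, -0.339]
ft_force: [0.5, 0.1, -1.7]
width: 0.294
```

Call:
play_rows:
  commands:
    - [[0,0,0,-0.108,0,0,-1],[0,0,0,-0.108,0,0,-1],[0,0,0,-0.108,0,0,-1],[0,0,0,-0.108,0,0,-1],[0,0,0,-0.108,0,0,-1],[0,0,0,0,0,0,-1],[0,0,0,0,0,0,-1],[0,0,0,0,0,0,-1]]

```text
time_s: 7.4
tcp_pos: [534.0, 80.8, 160.3]
tcp_rot: [-0.508, -0.492, 0.509, -0.491]
ft_force: [0.8, 0.6, -2.1]
width: 0.297
```

Run:
```python
from h import *
st()
c=ctrl.read_camera("wrist")
a=ortho(c,534,131,57,half=26,s=9); n=a.shape[0]//2
cv2.line(a,(n-5,n),(n+5,n),(0,0,255),1);cv2.line(a,(n,n-5),(n,n+5),(0,0,255),1)
b=cv2.resize(c["img"],(300,225)); o=np.zeros((a.shape[0],300,3),np.uint8); o[:225]=b
cv2.imwrite("pics/o3.png",np.hstack([a,o])); print(a.shape)
```

```text
t 7.4 tcp [534.   80.8 160.3] F [ 0.8  0.6 -2.1] T [0.   0.   0.03] w 0.297
[[-0.002, 0.999, -0.035], [-0.0, -0.035, -0.999], [-1.0, -0.002, 0.0]] [ 0.24  0.52 -0.65  1.84  0.39  0.91 -0.63]
(468, 468, 3)
```

View pics/o3.png

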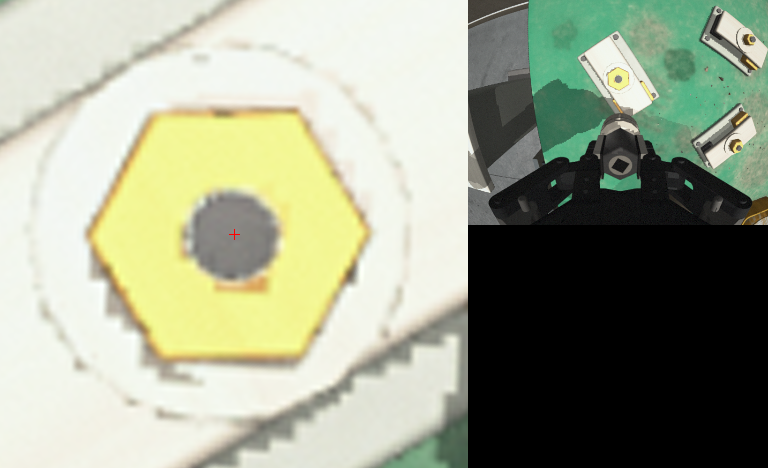

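The nut is clearly seen: 27.6 mm across flats, centre at about (534.1,131.4), and the socket is held upright. I'll compute the nut fit and the in-hand offset numerically.

```bash
cat >> h.py <<'E'
def hexfit(mask,s,half,x,y):
    cs,_=cv2.findContours(mask.astype(np.uint8),cv2.RETR_EXTERNAL,cv2.CHAIN_APPROX_NONE)
    k=cv2.convexHull(max(cs,key=cv2.contourArea)); m=cv2.moments(k); cx,cy=m["m10"]/m["m00"],m["m01"]/m["m00"]
    full=np.zeros(mask.shape,np.uint8); cv2.fillPoly(full,[k],1)
    i,j=np.nonzero(full); X=-(i-cy)/s; Y=-(j-cx)/s; r=np.hypot(X,Y); t=np.arctan2(Y,X)
    ph=np.angle(np.sum(r**6*np.exp(6j*t)))/6   # vertex direction
    return x+half-cy/s,y+half-cx/s,np.degrees(ph),np.sqrt(m["m00"]/s/s/0.866)
E
python3 - <<'E'
from h import *
o,r=st()
c=ctrl.read_camera("wrist")
a=ortho(c,534,131,57,half=26,s=9)
hsv=cv2.cvtColor(a,cv2.COLOR_BGR2HSV); m=(hsv[...,1]>70)&(hsv[...,0]>15)&(hsv[...,0]<38)
m=cv2.morphologyEx(m.astype(np.uint8),cv2.MORPH_OPEN,np.ones((9,9)))
print("nut x,y,vertexdir,AF",hexfit(m,9,26,534,131))
T=o["tcp_pos"]; z=T[2]+21.8
b=ortho(c,T[0],T[1],z,half=20,s=12); g=cv2.cvtColor(b,cv2.COLOR_BGR2GRAY)
cv2.imwrite("pics/o4.png",b)
m=np.zeros_like(g); m[120:360,120:360]=g[120:360,120:360]>140
i,j=np.nonzero(m); print("ring",T[0]+20-i.mean()/12,T[1]+20-j.mean()/12,len(i)/144)
E
```

```text
t 7.45 tcp [534.2  81.  160.6] F [ 0.  -0.4 -2.1] T [ 0.02 -0.01 -0.  ] w 0.297
[[-0.001, 0.999, -0.034], [-0.0, -0.034, -0.999], [-1.0, -0.001, 0.0]] [ 0.24  0.52 -0.65  1.84  0.39  0.91 -0.63]
nut x,y,vertexdir,AF (533.894840245993, 131.70054855485702, np.float64(-28.845495735485922), np.float64(27.895439793234083))
ring 525.0932365174389 71.54095734440001 2.076388888888889
```

View pics/o4.png

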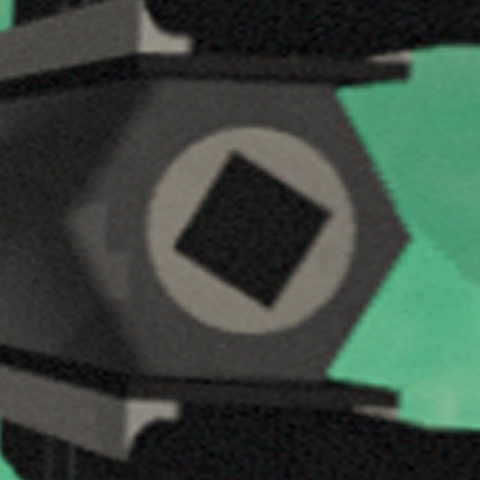

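The ring in hand appears about (+0.8,−0.9) mm from the TCP, and the pads show the same x bias, so that part is probably camera bias. The nut measures 27.9 mm across flats at (533.9,131.7), with a flat normal at +1.15°. I'll move over the nut.

Call:
play_rows:
  commands:
    - [[0,-0.13,-2.56,0,0,0,-1],[0,-0.13,-2.57,0,0,0,-1],[0,0,0,-0.054,0,0,-1],[2.0,0,0,0,0,0,-1],[2.0,0,0,0,0,0,-1],[0.7,0,0,0,0,0,-1],[0,0,0,0,0,0,-1],[0,0,0,0,0,0,-1]]

```text
time_s: 8.17
tcp_pos: [533.6, 132.5, 114.5]
tcp_rot: [0.494, 0.506, -0.494, 0.505]
ft_force: [-0.4, -0.3, -1.8]
width: 0.293
```

```bash
python3 -c "
from h import *
st()"
```

```text
t 8.1667 tcp [533.6 132.5 114.5] F [-0.4 -0.3 -1.8] T [ 0.   -0.02  0.  ] w 0.293
[[-0.0, 1.0, 0.022], [-0.0, 0.022, -1.0], [-1.0, -0.0, 0.0]] [ 0.12  0.59 -0.63  1.87  0.46  0.83 -0.73]
```

Call:
play_rows:
  commands:
    - [[0.4,-0.03,0,0,0,0,-1],[0.4,0,0,0,0,0,-1],[0.3,0,0,0,0,0,-1],[0.3,0,0,0,0,0,-1],[0,0,0,0,0,0,-1],[0,0,0,0,0,0,-1]]

```text
time_s: 8.67
tcp_pos: [533.2, 132.3, 100.2]
tcp_rot: [0.494, 0.506, -0.494, 0.506]
ft_force: [1.1, -1.5, -2.2]
width: 0.295
```

```bash
python3 -c "
from h import *
st()"
```

```text
t 8.6667 tcp [533.2 132.3 100.2] F [ 1.1 -1.5 -2.2] T [-0.08 -0.01  0.  ] w 0.295
[[-0.0, 1.0, 0.023], [-0.0, 0.023, -1.0], [-1.0, -0.0, 0.0]] [ 0.11  0.61 -0.62  1.88  0.48  0.8  -0.74]
```

The TCP is at z=100.2 with no upward force, which is 5 mm below where a socket too small would stop, so the socket is sliding over the nut. I'll continue down.

Call:
play_rows:
  commands:
    - [[0.3,0,0,0,0,0,-1],[0.3,0,0,0,0,0,-1],[0.2,0,0,0,0,0,-1],[0.1,0,0,0,0,0,-1],[0,0,0,0,0,0,-1],[0,0,0,0,0,0,-1],[0,0,0,0,0,0,-1]]

```text
time_s: 9.25
tcp_pos: [533.3, 132.4, 91.5]
tcp_rot: [0.494, 0.506, -0.494, 0.506]
ft_force: [-1.1, -1.4, 2.6]
width: 0.294
```

```bash
python3 -c "
from h import *
st()"
```

```text
t 9.25 tcp [533.3 132.4  91.5] F [-1.1 -1.4  2.6] T [-0.33  0.26 -0.01] w 0.294
[[0.0, 1.0, 0.023], [-0.0, 0.023, -1.0], [-1.0, 0.0, 0.0]] [ 0.1   0.62 -0.61  1.89  0.49  0.78 -0.75]
```

Seated: z is 91.5 against an expected 91.2, with light contact on the washer. Now the clockwise turn.

Call:
play_rows:
  commands:
    - [[0,0,0,0.08,0,0,-1],[0,0,0,0.08,0,0,-1],[0,0,0,0.08,0,0,-1],[0,0,0,0.08,0,0,-1],[0,0,0,0.08,0,0,-1],[0,0,0,0,0,0,-1]]

```text
time_s: 9.75
tcp_pos: [533.2, 131.8, 91.5]
tcp_rot: [-0.585, -0.396, 0.586, -0.397]
ft_force: [-1.0, -2.5, 3.5]
width: 0.295
```

```bash
python3 -c "
from h import *
st()"
```

```text
t 9.75 tcp [533.2 131.8  91.5] F [-1.  -2.5  3.5] T [-0.84  0.28 -0.09] w 0.295
[[0.0, 0.928, -0.371], [-0.001, -0.371, -0.928], [-1.0, 0.001, 0.001]] [ 0.03  0.6  -0.49  1.89  0.4   0.75 -1.07]
```

Call:
play_rows:
  commands:
    - [[0,0,0,0.08,0,0,-1],[0,0,0,0.08,0,0,-1],[0,0,0,0.08,0,0,-1],[0,0,0,0.08,0,0,-1],[0,0,0,0.08,0,0,-1],[0,0,0,0.05,0,0,-1],[0,0,0,0,0,0,-1],[0,0,0,0,0,0,-1]]

```text
time_s: 10.42
tcp_pos: [533.0, 131.9, 91.4]
tcp_rot: [-0.658, -0.258, 0.659, -0.258]
ft_force: [-1.8, -4.8, 6.7]
width: 0.296
```

Run:
```python
from h import *
o,r=st()
c=ctrl.read_camera("wrist"); T=o["tcp_pos"]
a=ortho(c,T[0],T[1],T[2]+21.8,half=26,s=9)
b=cv2.resize(c["img"],(330,248)); s=np.zeros((468,330,3),np.uint8); s[:248]=b
t=ctrl.read_camera("top")["img"][230:290,225:295]; s[248:]=cv2.resize(t,(330,220),interpolation=cv2.INTER_CUBIC)
cv2.imwrite("pics/o5.png",np.hstack([a,s]))
```

```text
t 10.4167 tcp [533.  131.9  91.4] F [-1.8 -4.8  6.7] T [-0.96  0.54 -0.  ] w 0.296
[[-0.0, 0.679, -0.734], [-0.001, -0.734, -0.679], [-1.0, 0.0, 0.001]] [-0.05  0.58 -0.36  1.89  0.3   0.72 -1.41]
```

View pics/o5.png

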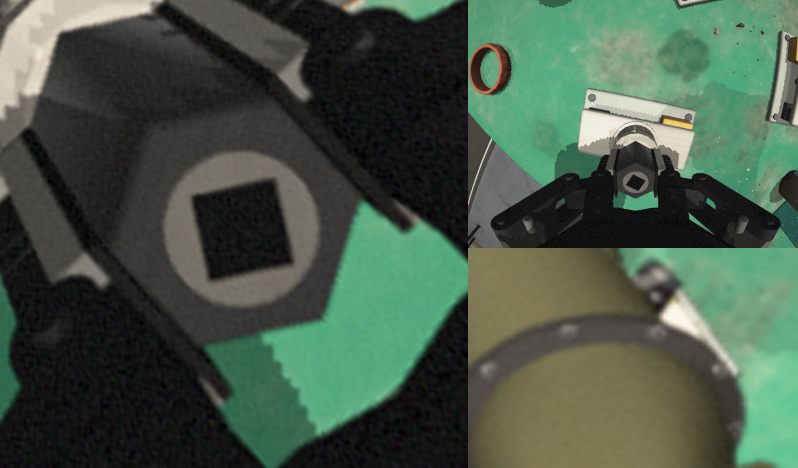

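The socket's flats stayed parallel with the pads and the socket turned 48° with the hand. It sits flush on the washer with only small forces. A 28 mm nut inside a hex opening can only mean the 29.2 mm socket, so the nut must have turned with it. I'll hand in.

```bash
python3 -c "
from h import *
st(); print(ctrl.sign_off())"
```

```text
t 10.5167 tcp [533.  131.9  91.5] F [-2.9 -3.   6. ] T [-0.92  0.57 -0.08] w 0.297
[[-0.001, 0.68, -0.734], [-0.001, -0.734, -0.68], [-1.0, 0.0, 0.001]] [-0.05  0.58 -0.36  1.89  0.3   0.72 -1.41]
the job is handed in; nothing more can be done
None
```

I handed the job in with the fitting socket seated on the front clamp's nut, still gripped, and the nut turned clockwise by about an eighth of a turn. No verdict was reported.

- **Finding the fit:** The front nut measured 27.9 mm across flats, so it takes the 29.2 mm socket. The first socket I tried, the one at the clamp end of the block, slid fully down. The other two sockets were never touched, and no bystander was approached.
- **Seating:** The tool stopped at z = 91.5 mm against 91.2 mm expected with the rim on the washer, and I felt a light contact force there (6 N by the end).
- **Turn:** The hand turned 0.84 rad clockwise. Allowing for play in the hex, that is about 0.78 rad at the nut.
- **Last look:** The socket was upright and square in the pads.

**What disagreed or went unchecked:**
- **First grip:** It was about 2.5 mm off, so I opened and regripped before lifting.
- **Torque:** The wrist torque about the vertical axis read only −0.09 to 0 N m, below the 0.2 N m expected from the nut. I therefore infer that the nut turned from the fit and from the socket not slipping in the pads.
- **Other sockets:** I did not look at the other two sockets again before handing in.

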